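Feed a combustion boat to the middle of a tube furnace with the push rod

ROBOT

A 7-joint arm with a two-finger parallel gripper is mounted at the origin on the work surface. World frame = base frame: x ahead of the robot, y to its left, z up, the work surface at z = 0. Lengths are in m, angles in degrees, forces in N, time in s.
With the tool pointing down it reaches from about 0.35 to 0.9 m from the base axis. Payload 8.1 kg.
Tool frame: the origin (TCP) lies on the centre line of the jaws, within the pads' length; the fingertips stand 11 mm ahead of it and the grasp point (between the pads) lies 8 mm behind it; y points along the fingers, z is the direction in which the jaws open and shut, and the axes are right-handed (so a half turn about y gives the same grasp; the last joint's range is limited). The gripper opens to 92 mm and grips with 3 to 60 N. Pads are 19 mm wide; open, the fingers measure 130 mm over their backs; the gripper's body (75 mm by 190 mm) begins 47 mm behind the grasp point.
Start: joints at [63.908, 24.895, 1.432, 90.138, -0.665, 64.973, -4.303], TCP at [0.216, -0.587, 0.238] pointing down, gripper open.
Joint ranges: [-149.89, 149.89], [-25.12, 119.58], [-72.63, 75.52], [4.76, 147.25], [-75.54, 255.54], [6.69, 114.76], [-157.13, 157.13]. Speed limits (degrees/s): [127.2, 127.2, 172.46, 172.46, 180, 180, 180].

INTERFACE

Orientations are given as a 3x3 rotation matrix whose columns are the frame's x, y, z axes.
In Python, from rig import manip gives the robot as it stands.
- The arm moves only by the tool step_arm, never from a script. Its argument "steps" is a list of rows, each a list of 6 numbers: the shift along the world's x, y, z in m, then the turn, a rotation vector about the world's x, y, z in rad. In form: [[x, y, z, wx, wy, wz], ...]. A call has 1 to 20 rows; each row shifts and turns the commanded pose from where the row before left it; what a row does not reach is not made up. A row lasts 1/8 s, in which the tool goes at most 62.5 mm and 10.7 degrees, less where a joint would pass 70% of its speed; a pose out of reach is approached as far as the arm can. A call with a gripper value outside its range is refused whole. "gripper" is the opening, from 0 (shut) to 1 (fully open), set as the call begins (left out, the last holds). The fingers move at their own pace and stop on an object; the grip force is fixed at half the most. Time passes only in rows, so rows that do not move let the fingers close. It gives the time, the measured TCP pose, the force and the opening at its end, in the units of the state.
- manip.get_state(): the state, without advancing time (a new reading comes with each control period).
- manip.get_image(name): name is "side" or "top" or "wrist"; returns the picture (480x640x3 uint8, red, green, blue); there is no depth.
- manip.get_calibration(name): a dict with "fx", "fy", "cx", "cy" (pixels), "D" ([k1, k2, p1, p2, k3] as OpenCV has them; the pictures are not rectified), "camera_from_world" (4x4, takes a point from world to camera coordinates); the wrist camera has in their place "hand_eye" (4x4, takes a point from camera to tool coordinates, whose origin is the TCP and whose axes are the tool frame's). Camera axes: x right, y up, looking along -z (the intrinsics and any distortion apply to the point x, -y, -z); pixel columns grow to the right and rows downward; lengths in m; the calibration is good to about 2 mm. A picture is of the moment at which its call begins: read the wrist's pose just before it. get_calibration takes no time and is no camera call.
- manip.job_done(): hands the job in, once; it reports no verdict.
The state is a dict: "t": time; "q": joint angles; "joint_vel": joint speeds; "joint_efforts": joint torques, N m; "tcp_pos": TCP position; "ee_rot": TCP orientation; "contact_force": force on the tool from outside, world axes, zero at the start; "wrist_torque": the same for the moment, N m; "width": finger opening in m.
Only numpy, scipy, OpenCV 4.12 (cv2) and the standard library are available. Lean on these libraries where they do the work, as an engineer would, in place of code of your own. Each camera call takes 0.05 s, during which the arm holds its last target.

TASK

Load the open tube furnace: take the push rod from its rest and with its tip push the white combustion boat along the trough until the middle of the boat lies on the index line at the middle of the furnace. Do not touch the boat with the fingers. Then draw the rod out, lay it back in the two forks of its rest the way it lay before, and leave everything else on the bench where it is.

Things in the scene. Friction and masses are not known exactly. Their poses are not given: they have to be found in the camera images.
- furnace: Fixed tube furnace, white case 190 (x) x 200 (y) x 125 mm high, top shell lifted off, open above. Origin: centre of its underside, on the bench. An open dark grey trough runs through it along own y at x = 0, from y = -200 mm (open loading mouth, 100 mm outside the case) to y = +125 mm. Boats are fed from the mouth towards +y. At yaw 0 its axes are the world's.
- zone_mark (a point): Target: point on the trough floor at the furnace's middle (its own x = y = 0), 105 mm above the bench, where the index line crosses: a thin yellow line across the trough, continued as a black line on the white insulation either side. Axes as the furnace.
- trough_mouth (a point): Centre of the trough floor at the open mouth, 200 mm from zone_mark towards the furnace's -y. The trough: flat floor 16 mm wide, 45 degree lower corners 5 mm high, then upright walls 26 mm apart inside, 4 mm thick, rims 18 mm above the floor. Axes as the furnace.
- boat: Loose white ceramic boat with a fixed black pellet, 60 mm long (own y, along the trough), 20 mm wide, 16 mm high, upright ends, about 30 g. Origin: centre of its underside. It starts in the trough outside the case, 135 to 165 mm before zone_mark. It slides with light friction and stops when the push stops.
- push_rod: Loose push rod, 90 g, lying level. Origin: on its axis, middle of the blue handle; own x points to the tip. Handle 18 mm square, x = -60 to +60 mm; then a 6 mm rod and a flat disc 14 mm across, face at x = 270 mm. Balances 35 mm ahead of the origin. A red band 170 mm behind the tip face is at the trough mouth when the boat is on the mark.
- rod_tip (a point): Centre of the flat tip face of the push rod. Axes as the rod. For pushing, hold the rod level along the trough with its axis about 12 mm above the trough floor.
- rod_rest: Fixed grey rest, base 345 x 50 x 10 mm. Origin under the base, own x along the rod to its tip. Rear fork at x = -153 mm holds the handle's rear (notch floor 46 mm above the bench, cheeks flared to 64 mm); front fork at x = 90 mm holds the rod in a V (to 66 mm). The rod lies with its axis 55 mm above the bench, its origin at x = -105 mm (within 4 mm), y = 0.
- boat_tray: Bystander: low steel tray 85 x 120 x 16 mm with spare boats and pellets; origin under its centre.
- tongs: Bystander: steel crucible tongs lying flat, about 250 mm long, 8 mm high; origin at the pivot.
- beaker: Bystander: empty glass beaker, 68 mm across, 90 mm high; origin under its centre.
- jar: Bystander: small orange jar with white lid, 44 mm across, 55 mm high; origin under its centre.
- flask: Bystander: empty conical flask 84 mm across, 128 mm high; origin under its centre.
- amber_bottle: Bystander: amber bottle with blue cap, 74 mm across, 150 mm high; origin under its centre.
Things that resemble listed ones, but are neither listed nor needed, are in the scene too. Several things have the shape of the boat; the one meant has the colours described above.

How it is judged (in metres and radians):
On the way, in this order (a step that is already met when the one before it is completed fails the run):
1. the push rod is lifted clear of its rest (z of push_rod in the frame of rod_rest above 0.085 m), for 0.1 s.
2. with the rod's tip at its rear end, the boat's middle is within 8 mm of the index line (y of boat in the frame of zone_mark between -0.008 and 0.008 m and distance between rod_tip and boat below 0.045 m), for 0.1 s.
At the end, for the whole second after the job is handed in: The boat stands upright on the trough floor, at rest, its middle within 8 mm of the index line along the trough; the push rod lies at rest in both forks of its rest, tip the same way as before, within 25 mm lengthwise of where it lay and seated to the bottom of the forks (y of boat in the frame of zone_mark between -0.008 and 0.008 m and z of boat in the frame of zone_mark between -0.004 and 0.005 m and angle between boat's own z axis and vertical below 0.15 rad and angle between the y axis of boat and the y axis of furnace, either way round below 0.15 rad and linear speed of each of boat, push_rod below 0.01 m/s and x of push_rod in the frame of rod_rest between -0.13 and -0.08 m and y of push_rod in the frame of rod_rest between -0.008 and 0.008 m and z of push_rod in the frame of rod_rest between 0.05 and 0.06 m and angle between the x axis of push_rod and the x axis of rod_rest, either way round below 0.06 rad and x of rod_tip in the frame of rod_rest above 0.1 m); the robot touches nothing.
It fails at once if the fingers or arm touched the boat (contact force between any of the fingers, the arm and boat above 0.2 N).
It fails at once if the boat was tipped (angle between boat's own z axis and vertical above 0.4 rad).
It fails at once if something else on the bench was moved by more than 25 mm (distance of any of boat_tray, tongs, beaker, jar, flask, amber_bottle from where it was at the start of the episode above 0.025 m).
It also fails if it takes over 61 s, if anything falls off the work surface, if the arm or the gripper's body presses on something with over 40 N, if the wrist force passes 120 N, or if a joint passes its speed limit or range.

## Working session

There is one attempt and no reset: what is moved stays moved. The work goes in short steps, Python scripts to look and compute and a tool call to move; the robot and the scene stay as the last step left them, time stands still between calls to the robot, and variables do not carry over. Pictures are saved under pics/ and viewed, and the job is handed in when it is done.

Besides the shell and the picture viewer there is one more tool, called after "Request:" as name(argument=value, ...) on one line, values as JSON. step_arm: Moves the arm, as the interface text tells. Its arguments: {"type":"object","properties":{"steps":{"type":"array"},"gripper":{"type":"number"}},"required":["steps"]}

```bash
mkdir -p pics; ls
python3 - <<'E'
from rig import manip
import cv2
s=manip.get_state();print({k:s[k] for k in('t','tcp_pos','ee_rot','width')})
for n in('side','top','wrist'):
    cv2.imwrite(f'pics/{n}0.png',manip.get_image(n)[:,:,::-1]);print(n,manip.get_calibration(n))
E
```

```text
pics
{'t': 0.0, 'tcp_pos': array([ 0.21572966, -0.58604127,  0.23693815]), 'ee_rot': array([[-9.38432333e-01, -6.69486107e-04,  3.45462457e-01],
       [-3.45463085e-01,  1.47591878e-03, -9.38431179e-01],
       [ 1.18392108e-04, -9.99998687e-01, -1.61633264e-03]]), 'width': 0.09170452728194194}
side {'fx': 596.8486914905512, 'fy': 596.8486914905512, 'cx': 328.57747168708977, 'cy': 237.29742074863452, 'D': array([0.03664648, 0.        , 0.        , 0.        , 0.        ]), 'camera_from_world': array([[-0.99297435, -0.11830955, -0.00219056,  0.54578715],
       [ 0.07157949, -0.61530333,  0.78503388, -0.08708131],
       [-0.09422487,  0.7793617 ,  0.61944896, -1.46579885],
       [ 0.        ,  0.        ,  0.        ,  1.        ]])}
top {'fx': 463.3225746837827, 'fy': 463.3225746837827, 'cx': 321.80442754278596, 'cy': 242.23371125289603, 'D': array([-0.01938446,  0.        ,  0.        ,  0.        ,  0.        ]), 'camera_from_world': array([[ 0.01170731, -0.99988085,  0.01006068,  0.05506915],
       [ 0.98990199,  0.01301075,  0.14115516, -0.58027877],
       [-0.14126924,  0.00830654,  0.98993636, -0.9636573 ],
       [ 0.        ,  0.        ,  0.        ,  1.        ]])}
wrist {'fx': 371.6512718667885, 'fy': 371.6512718667885, 'cx': 317.8140921789238, 'cy': 238.07979255809047, 'D': array([-0.04756221,  0.        ,  0.        ,  0.        ,  0.        ]), 'hand_eye': array([[-3.39263284e-04, -9.56750780e-01, -2.90908629e-01,
        -7.91499504e-02],
       [-2.83145244e-05,  2.90908655e-01, -9.56750832e-01,
        -1.47045242e-01],
       [ 9.99999942e-01, -3.16353490e-04, -1.25784569e-04,
         6.90892862e-04],
       [ 0.00000000e+00,  0.00000000e+00,  0.00000000e+00,
         1.00000000e+00]])}
```

View pics/side0.png

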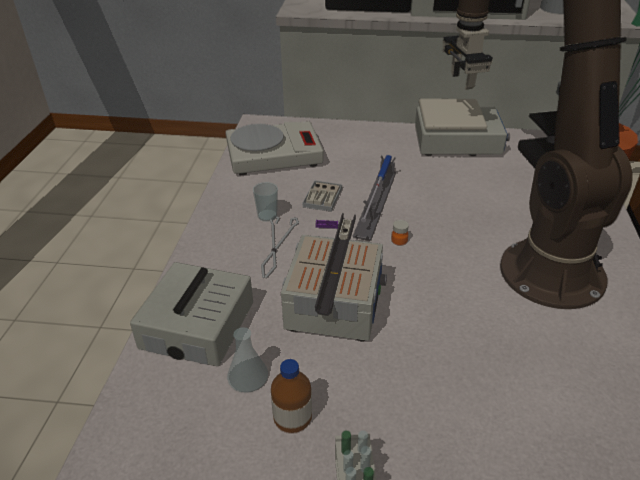

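View pics/top0.png

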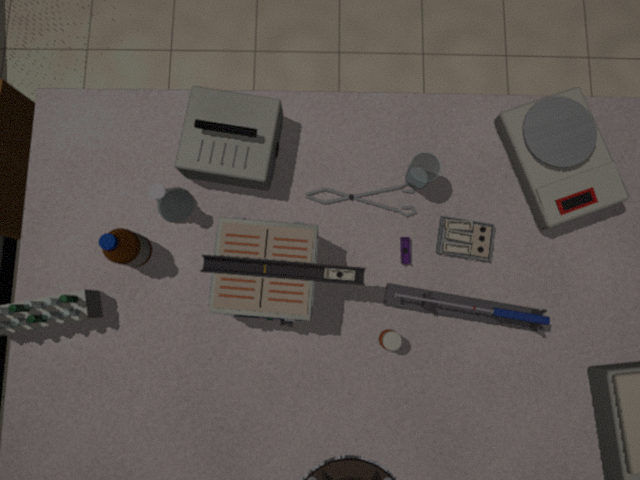

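View pics/wrist0.png

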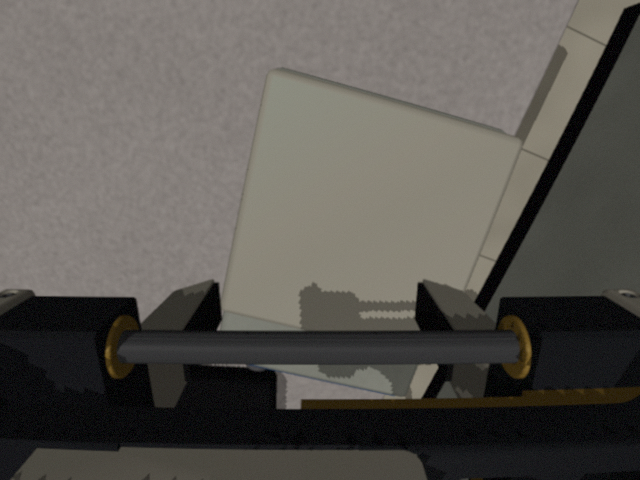

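```bash
cat > h.py <<'E'
import numpy as np, cv2
from rig import manip
def cam(n,state=None):
    c=manip.get_calibration(n)
    K=np.array([[c['fx'],0,c['cx']],[0,c['fy'],c['cy']],[0,0,1.]])
    if n=='wrist':
        T=np.eye(4);T[:3,:3]=state['ee_rot'];T[:3,3]=state['tcp_pos'];W=T@c['hand_eye']
    else: W=np.linalg.inv(c['camera_from_world'])
    return K,np.array(c['D'],float),W
def ray(C,uv):
    K,D,W=C
    p=cv2.undistortPoints(np.array(uv,float).reshape(-1,1,2),K,D).reshape(-1,2)
    d=np.c_[p[:,0],-p[:,1],-np.ones(len(p))]@W[:3,:3].T
    return W[:3,3],d
def plane(C,uv,z):
    o,d=ray(C,uv); return o+d*((z-o[2])/d[:,2])[:,None]
def proj(C,P):
    K,D,W=C
    q=(np.atleast_2d(P)-W[:3,3])@W[:3,:3]; q=q*[1,-1,-1]
    return cv2.projectPoints(q.reshape(-1,1,3),np.zeros(3),np.zeros(3),K,D)[0].reshape(-1,2)
def tri(C1,uv1,C2,uv2):
    o1,d1=ray(C1,[uv1]);o2,d2=ray(C2,[uv2]);d1=d1[0]/np.linalg.norm(d1);d2=d2[0]/np.linalg.norm(d2)
    A=np.c_[d1,-d2];t=np.linalg.lstsq(A,o2-o1,rcond=None)[0]
    a,b=o1+t[0]*d1,o2+t[1]*d2; return (a+b)/2,np.linalg.norm(a-b)
E
python3 - <<'E'
from h import *
for n,(x,y,w,h) in {'top':(195,205,180,135),'top2':(370,230,200,150)}.items():
    im=cv2.imread('pics/top0.png')[y:y+h,x:x+w]
    cv2.imwrite(f'pics/c_{n}.png',cv2.convertScaleAbs(cv2.resize(im,None,fx=4,fy=4,interpolation=cv2.INTER_CUBIC),alpha=1.4))
im=cv2.imread('pics/side0.png')[145:345,270:420]
cv2.imwrite('pics/c_side.png',cv2.resize(im,None,fx=3,fy=3,interpolation=cv2.INTER_CUBIC))
E
```

```text
(no output)
```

View pics/c_top.png

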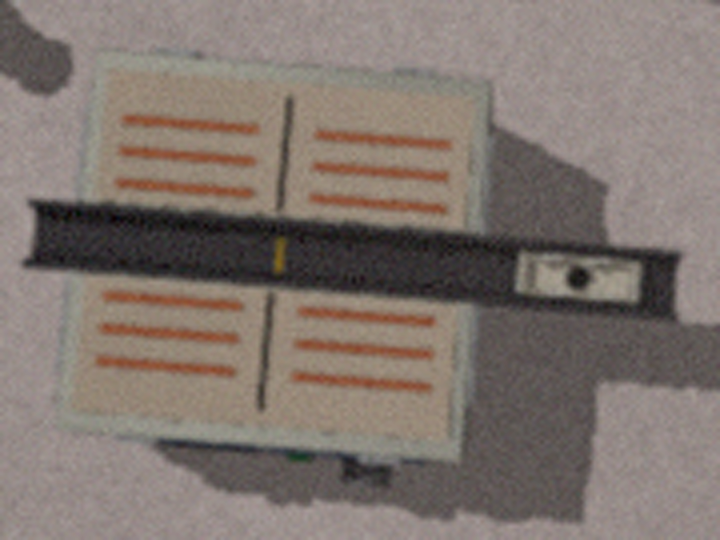

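View pics/c_top2.png

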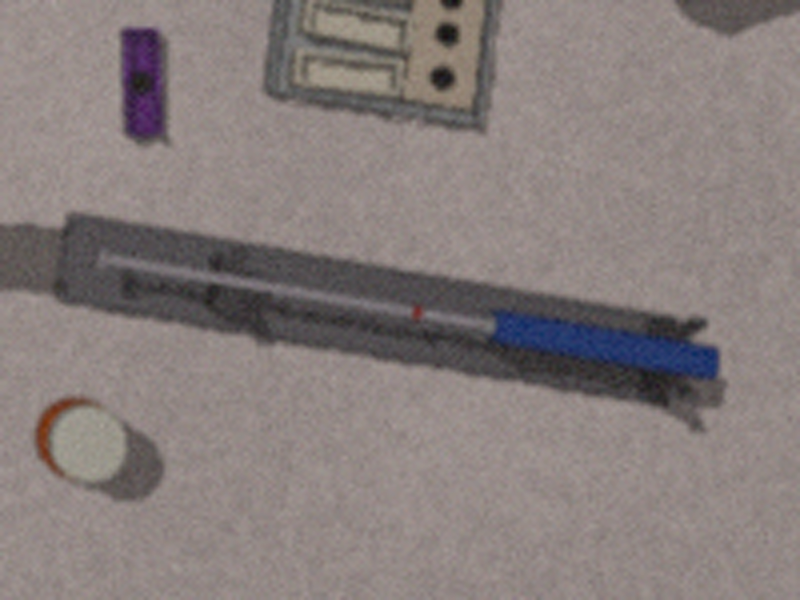

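View pics/c_side.png

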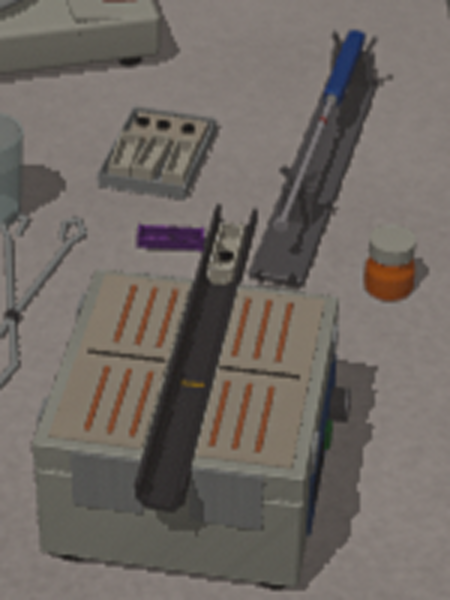

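Run:
```python
from h import *
im=cv2.imread('pics/top0.png');C=cam('top')
print('cam',C[2][:3,3])
hsv=cv2.cvtColor(im,cv2.COLOR_BGR2HSV)
def pts(m,roi):
    x0,y0,x1,y1=roi
    v,u=np.nonzero(m[y0:y1,x0:x1]);return np.c_[u+x0,v+y0].astype(float)
blue=cv2.inRange(hsv,(105,110,50),(130,255,255))
B=pts(blue,(470,290,570,340))
r=cv2.minAreaRect(B.astype(np.float32));print('blue',r,len(B))
P=plane(C,B,0.062);c=P.mean(0);u=np.linalg.svd(P[:,:2]-c[:2],full_matrices=False)[2][0]
if u[1]<0:u=-u
t=(P[:,:2]-c[:2])@u;w=(P[:,:2]-c[:2])@[-u[1],u[0]]
print('handle c',c,'yaw',np.degrees(np.arctan2(u[1],u[0])),'len',np.ptp(t),'wid',np.ptp(w),'mid',c[:2]+u*(t.max()+t.min())/2)
red=cv2.inRange(hsv,(0,90,60),(8,255,255))|cv2.inRange(hsv,(172,90,60),(180,255,255))
R=pts(red,(465,300,485,315));print('red',R.mean(0) if len(R) else 0,plane(C,[R.mean(0)],.057) if len(R) else 0)
tip=plane(C,[[370+98/4,230+258/4]],.055);print('tip',tip)
yel=cv2.inRange(hsv,(18,90,60),(35,255,255));Y=pts(yel,(255,255,275,280));print('yel',Y.mean(0),len(Y),plane(C,[Y.mean(0)],.105))
cr=lambda a:np.array(a)/4+[195,205]
print('rims mouth',plane(C,cr([(680,252),(672,320)]),.123),'far',plane(C,cr([(32,200),(24,266)]),.123))
print('index ends',plane(C,cr([(291,97),(279,208),(270,295),(261,410)]),.123))
print('boat ends top',plane(C,cr([(517,273),(641,284)]),.121),'pel',plane(C,cr([(578,278)]),.118))
# rims via dark rows
g=cv2.cvtColor(im,cv2.COLOR_BGR2GRAY)
for x in(208,225,245,290,310):
    print(x,g[245:285,x])
```

```text
cam [0.43763927 0.07061711 1.03531471]
blue ((520.9459228515625, 315.8243408203125), (55.73125457763672, 8.219947814941406), 9.462323188781738) 440
handle c [ 0.42667058 -0.35569248  0.062     ] yaw 81.13041297032923 len 0.11678275504092162 wid 0.01718145863218702 mid [ 0.42665634 -0.35578376]
red [473.66666667 307.83333333] [[ 0.44212105 -0.25854197  0.057     ]]
tip [[ 0.46824863 -0.09217232  0.055     ]]
yel [264.41176471 268.58823529] 17 [[0.5153732  0.17755229 0.105     ]]
rims mouth [[ 0.51753416 -0.0229806   0.123     ]
 [ 0.48398902 -0.01900427  0.123     ]] far [[0.53922721 0.29773506 0.123     ]
 [0.5065044  0.30012299 0.123     ]]
index ends [[0.59257999 0.17111671 0.123     ]
 [0.53684331 0.17548002 0.123     ]
 [0.49381302 0.17866049 0.123     ]
 [0.43779073 0.18140669 0.123     ]]
boat ends top [[ 0.50631172  0.05739117  0.121     ]
 [ 0.50163416 -0.00388879  0.121     ]] pel [[0.50443357 0.0271044  0.118     ]]
208 [105 103 103 105 103 104 107 104 105  94  50  33  20  13  10  30  30  38
  25  35  29  41  31  24  21  34  41  72 101 111 103 104 106 104 101 103
 107 105 102 104]
225 [ 94 102  97  96  83  70  66  87  97 101  92  60  38  30  12  14  37  29
  37  30  33  34  35  33  29  16  22  38  67  95 100 102  85  74  69  76
  97 101 100 101]
245 [ 77  98 100  98  99  87  75  66  76  93  99  95  68  35  29  23  26  20
  33  24  36  29  33  34  39  38  30  30  29  39  74  95  99  96  90  70
  70  87  97  97]
290 [ 98  88  71  72  90  99 106 100 105  98  67  71  85 101  96  96  67  46
  23  28  23  33  37  32  30  39  40  38  40  33  26  26  38  55  78 101
  99  93  82  71]
310 [ 98 103 101  98  98  94  98  97  99  99 102  95  97  95  99  97  97  80
  50  34  33  25  30  28  41  39  39  38  38  45  36  29  27  33  37  61
  94  98  97  98]
```

Request:
step_arm(steps=[[0.027,0.0325,0,0,0,0.133],[0.027,0.0325,0,0,0,0.133],[0.027,0.0325,0,0,0,0.133],[0.027,0.0325,0,0,0,0.133],[0.027,0.0325,0,0,0,0.133],[0.027,0.0325,0,0,0,0.133],[0.027,0.0325,0,0,0,0.133],[0.027,0.0325,0,0,0,0.133],[0,0,0,0,0,0],[0,0,0,0,0,0]], gripper=1)

```text
t: 1.4
tcp_pos: [0.4314, -0.327, 0.2375]
ee_rot: [[-0.155, -0.001, 0.988], [-0.988, -0.0, -0.155], [0.0, -1.0, -0.001]]
contact_force: [0.1, 1.2, 0.1]
width: 0.0915
```

Run:
```python
from h import *
s=manip.get_state();im=manip.get_image('wrist')[:,:,::-1].copy();cv2.imwrite('pics/w1.png',im)
np.savez('w1.npz',ee_rot=s['ee_rot'],tcp_pos=s['tcp_pos'])
print(s['t'],s['tcp_pos'],s['ee_rot'],s['q'])
```

```text
1.4 [ 0.4313692  -0.32698521  0.23749147] [[-1.54626974e-01 -8.06161510e-04  9.87972595e-01]
 [-9.87972882e-01 -1.65558169e-04 -1.54627154e-01]
 [ 2.88221394e-04 -9.99999661e-01 -7.70865952e-04]] [ 45.46598846  18.54770735 -18.15040793 100.68198764   6.48858654
  61.82427833  16.22814167]
```

View pics/w1.png

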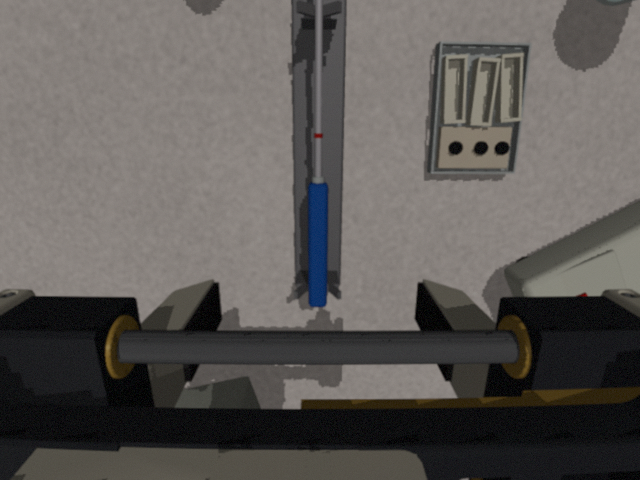

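Run:
```python
from h import *
s=dict(np.load('w1.npz'));C=cam('wrist',s);im=cv2.imread('pics/w1.png');hsv=cv2.cvtColor(im,cv2.COLOR_BGR2HSV)
b=cv2.inRange(hsv,(105,110,50),(130,255,255));v,u=np.nonzero(b[170:320,290:350]);B=np.c_[u+290,v+170.]
P=plane(C,B,.064);c=P.mean(0);d=np.linalg.svd(P[:,:2]-c[:2],full_matrices=False)[2][0];d*=np.sign(d[1])
t=(P[:,:2]-c[:2])@d;print('mid',c[:2]+d*(t.max()+t.min())/2,'len',np.ptp(t),'yaw',np.degrees(np.arctan2(d[1],d[0])))
r=cv2.inRange(hsv,(0,90,60),(8,255,255))|cv2.inRange(hsv,(172,90,60),(180,255,255));v,u=np.nonzero(r[120:150,305:330]);print('red',plane(C,[[u.mean()+305,v.mean()+120]],.057))
```

```text
mid [ 0.427068  -0.3544468] len 0.11842982797112955 yaw 80.86280068817504
red [[ 0.44282096 -0.25759933  0.057     ]]
```

Request:
step_arm(steps=[[0,0,-0.04,0,0,0],[0,0,-0.04,0,0,0],[0,0,-0.04,0,0,0],[0,0,-0.03,0,0,0],[0,0,-0.02,0,0,0],[0,0,-0.0205,0,0,0],[0,0,0,0,0,0]])

```text
t: 2.33
tcp_pos: [0.4301, -0.3271, 0.046]
ee_rot: [[-0.156, -0.003, 0.988], [-0.988, 0.001, -0.156], [-0.001, -1.0, -0.003]]
contact_force: [-0.1, 1.0, -0.5]
width: 0.0919
```

Request:
step_arm(steps=[[0,0,0,0,0,0],[0,0,0,0,0,0],[0,0,0,0,0,0],[0,0,0,0,0,0],[0,0,0,0,0,0],[0,0,0,0,0,0],[0,0,0,0,0,0],[0,0,0,0,0,0]], gripper=0)

```text
t: 3.32
tcp_pos: [0.4319, -0.3265, 0.0472]
ee_rot: [[-0.153, -0.0, 0.988], [-0.988, 0.0, -0.153], [-0.0, -1.0, -0.0]]
contact_force: [0.7, -0.3, -0.5]
width: 0.018
```

Request:
step_arm(steps=[[0,0,0.01,0,0,0],[0,0,0.02,0,0,0],[0,0,0.02,0,0,0],[0,0,0.02,0,0,0],[0,0,0.01,0,0,0],[0.01,0,0,0,0,0.022],[0.01,0,0,0,0,0.022],[0.01,0,0,0,0,0.022],[0.01,0,0,0,0,0.022],[0,0,0,0,0,0],[0,0,0,0,0,0]])

```text
t: 4.7
tcp_pos: [0.4716, -0.3265, 0.127]
ee_rot: [[-0.066, -0.001, 0.998], [-0.998, 0.0, -0.066], [-0.0, -1.0, -0.001]]
contact_force: [-0.2, -0.8, -0.8]
width: 0.0179
```

```bash
cat > look.py <<'E'
import sys
from h import *
k=sys.argv[1]
s=manip.get_state();im=manip.get_image('wrist')[:,:,::-1].copy();cv2.imwrite(f'pics/w{k}.png',im)
np.savez(f'w{k}.npz',ee_rot=s['ee_rot'],tcp_pos=s['tcp_pos'])
t=manip.get_image('top')[:,:,::-1].copy();cv2.imwrite(f'pics/t{k}.png',t)
sd=manip.get_image('side')[:,:,::-1].copy();cv2.imwrite(f'pics/s{k}.png',sd)
a=cv2.resize(t[205:355,195:575],(760,300),interpolation=cv2.INTER_CUBIC)
b=cv2.resize(sd[130:330,260:450],(285,300),interpolation=cv2.INTER_CUBIC);b2=cv2.resize(im,(400,300))
cv2.imwrite(f'pics/m{k}.png',np.vstack([a,cv2.resize(np.hstack([b,b2]),(760,300))]))
print(s['t'],s['tcp_pos'],s['ee_rot'][:,2],s['contact_force'])
E
python3 look.py 2
```

```text
4.7 [ 0.47162152 -0.32649708  0.12697652] [ 9.97803593e-01 -6.62389725e-02 -6.23927384e-04] [-0.24254209 -0.79680443 -0.7803421 ]
```

View pics/m2.png

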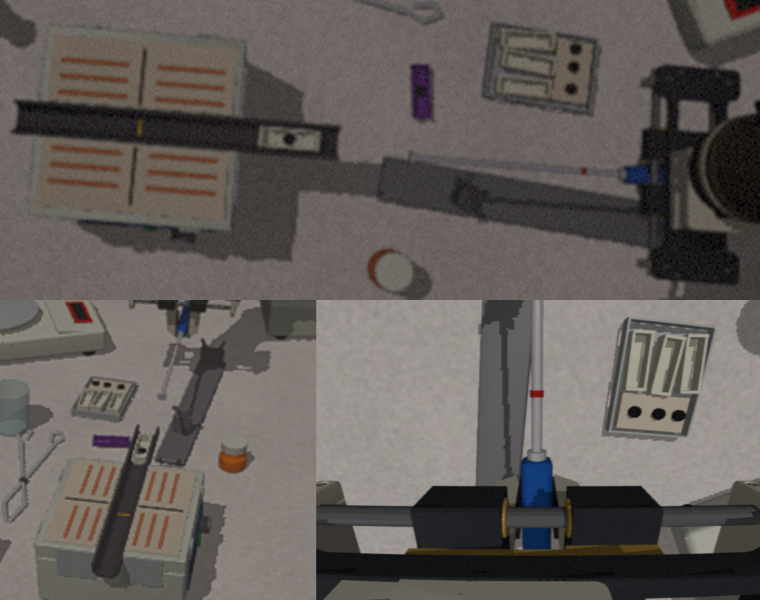

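View pics/w2.png

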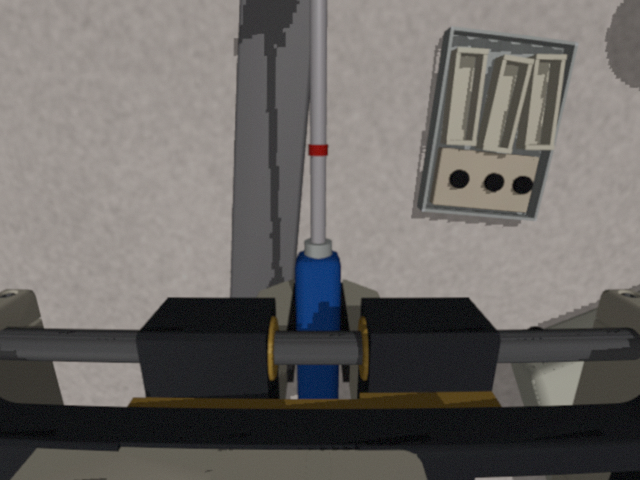

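Run:
```python
from h import *
t=cv2.imread('pics/t2.png')[262:312,380:480];s=cv2.imread('pics/s2.png')[130:210,330:410]
cv2.imwrite('pics/z2.png',np.hstack([cv2.resize(t,(560,280),interpolation=cv2.INTER_CUBIC),cv2.resize(s,(240,280)[::1],interpolation=cv2.INTER_CUBIC)]))
T,S=cam('top'),cam('side');print(tri(T,(400.5,282.5),S,(358,194.7)))
e=np.array([.066,.9978,0])
o=np.array([.4716,-.3265,.135])+e*.2424
print(o,proj(T,o),proj(S,o))
```

```text
(array([ 0.48750959, -0.09146752,  0.1314741 ]), np.float64(0.0035447183633176946))
[ 0.4875984  -0.08463328  0.135     ] [[397.3393631  283.22818661]] [[357.08041396 194.99134989]]
```

View pics/z2.png

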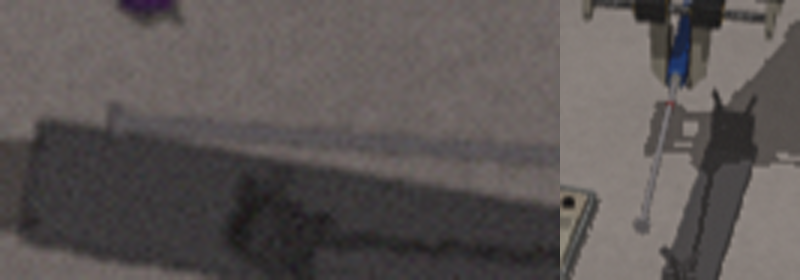

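Run:
```python
from h import *
T,S=cam('top'),cam('side');print(tri(T,(400.2,283.1),S,(357.3,194.6)))
print(plane(T,[(400.2,283.1)],.135))
# mouth/trough line
z=np.array([.5150,.1770]);e=np.array([.0680,.9977])
tcp=np.array([.4716,-.3265]);tip=tcp+e*.2415
for s in(-.25,-.24):print(s,z+e*s-e*.2415-tcp)
```

```text
(array([ 0.48776794, -0.09073629,  0.13208311]), np.float64(0.0006133340866378283))
[[ 0.48791208 -0.09020956  0.135     ]]
-0.25 [0.009978   0.01313045]
-0.24 [0.010658   0.02310745]
```

Request:
step_arm(steps=[[0.005,0.007,-0.005,0,0,0],[0.005,0.008,-0.006,0,0,0],[0,0.008,-0.006,0,0,0],[0,0,0,0,0,0],[0,0,0,0,0,0]])

```text
t: 5.48
tcp_pos: [0.4819, -0.3037, 0.1103]
ee_rot: [[-0.066, -0.0, 0.998], [-0.998, -0.0, -0.066], [0.0, -1.0, -0.0]]
contact_force: [-0.7, -0.3, -0.4]
width: 0.018
```

```bash
python3 look.py 3
python3 - <<'E'
from h import *
t=cv2.imread('pics/t3.png')[240:310,310:410];s=cv2.imread('pics/s3.png')[180:260,310:390]
cv2.imwrite('pics/z3.png',np.hstack([cv2.resize(t,(500,350),interpolation=cv2.INTER_CUBIC),cv2.resize(s,(300,350),interpolation=cv2.INTER_CUBIC)]))
E
```

```text
5.475 [ 0.48186745 -0.30368618  0.11026422] [ 9.97817394e-01 -6.60336554e-02 -6.27955024e-05] [-0.72730511 -0.3013765  -0.35586566]
```

View pics/z3.png

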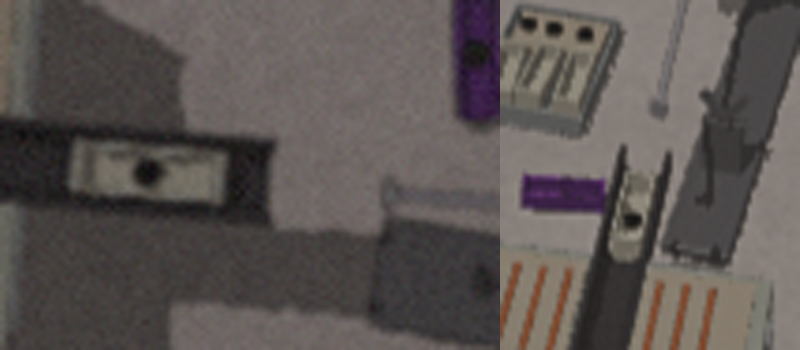

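View pics/w3.png

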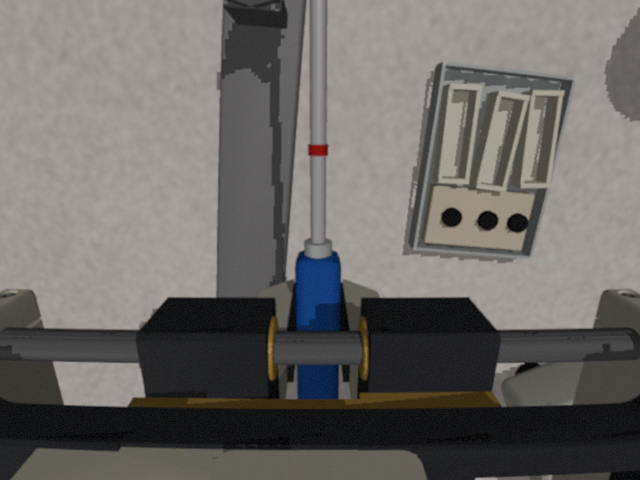

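Run:
```python
from h import *
T,S=cam('top'),cam('side');f=lambda a:np.array(a)/5+[310,240]
g=lambda a:(np.array(a)-[500,0])/[3.75,4.375]+[310,180]
print('tip',plane(T,[f((388,194))],.118),tri(T,f((388,194)),S,g((658,108))))
print('mouth',plane(T,[f((273,138)),f((267,221))],.123))
print('side mouth corners',plane(S,[g((624,148)),g((668,153))],.123))
print('boat',plane(T,[f((72,168)),f((225,178))],.121), plane(T,[f((150,172))],.116))
im=cv2.imread('pics/t3.png');gr=cv2.cvtColor(im,cv2.COLOR_BGR2GRAY).astype(float)
# dark band edges per column
for x in list(range(340,364,3))+list(range(204,330,20)):
    c=cv2.GaussianBlur(gr,(3,3),0)[245:295,x];i=np.nonzero(c<60)[0]
    e=[(x,245+i.min()-.5),(x,245+i.max()+.5)];P=plane(T,e,.123);print(x,e[0][1],e[1][1],P[:,0],P.mean(0)[:2])
```

```text
tip [[ 0.49707223 -0.06831061  0.118     ]] (array([ 0.49770126, -0.06865178,  0.11568297]), np.float64(0.0009562377202553704))
mouth [[ 0.51831663 -0.02219023  0.123     ]
 [ 0.48556718 -0.01979249  0.123     ]]
side mouth corners [[ 0.5159544  -0.01734118  0.123     ]
 [ 0.48721853 -0.0159314   0.123     ]]
boat [[ 0.5056238   0.05708737  0.121     ]
 [ 0.50241812 -0.00339324  0.121     ]] [[0.50479009 0.02601753 0.116     ]]
340 264.5 283.5 [0.52385317 0.48638719] [0.50512018 0.02636211]
343 264.5 284.5 [0.52392776 0.48449808] [0.50421292 0.02044116]
346 265.5 284.5 [0.52201948 0.48456913] [0.50329431 0.01452102]
349 266.5 284.5 [0.52011197 0.48464006] [0.50237601 0.00860166]
352 266.5 284.5 [0.52018602 0.48471086] [0.50244844 0.00268567]
355 266.5 285.5 [0.52026001 0.48282153] [ 0.50154077 -0.0032332 ]
358 267.5 285.5 [0.51835275 0.4828919 ] [ 0.50062232 -0.00915129]
361 267.5 285.5 [0.51842641 0.48296215] [ 0.50069428 -0.01506879]
204 254.5 271.5 [0.54024831 0.50658199] [0.52341515 0.29501015]
224 255.5 272.5 [0.53877707 0.50512667] [0.52195187 0.25546011]
244 257.5 274.5 [0.53531621 0.5016994 ] [0.51850781 0.21587192]
264 259.5 276.5 [0.5318561  0.49827035] [0.51506322 0.17633017]
284 260.5 277.5 [0.53038056 0.4968034 ] [0.51359198 0.13687165]
304 262.5 279.5 [0.52691811 0.4933671 ] [0.51014261 0.09738487]
324 262.5 282.5 [0.52742108 0.48796525] [0.50769316 0.05792971]
```

Request:
step_arm(steps=[[0.0007,0.01,0,0,0,0],[0.0007,0.01,0,0,0,0],[0.0007,0.01,0,0,0,0],[0.0007,0.01,0,0,0,0],[0.0007,0.01,0,0,0,0],[0,0,0,0,0,0],[0,0,0,0,0,0]])

```text
t: 6.5
tcp_pos: [0.4854, -0.2539, 0.1103]
ee_rot: [[-0.066, 0.0, 0.998], [-0.998, -0.0, -0.066], [0.0, -1.0, 0.0]]
contact_force: [0.0, 0.1, -2.1]
width: 0.018
```

```bash
python3 look.py 4
python3 - <<'E'
from h import *
t=cv2.imread('pics/t4.png')[240:310,310:410];s=cv2.imread('pics/s4.png')[180:260,310:390]
cv2.imwrite('pics/z4.png',np.hstack([cv2.resize(t,(500,350),interpolation=cv2.INTER_CUBIC),cv2.resize(s,(300,350),interpolation=cv2.INTER_CUBIC)]))
E
```

```text
6.5 [ 0.48542054 -0.25387261  0.11026334] [ 9.97805789e-01 -6.62087216e-02  1.07868074e-04] [ 0.03735654  0.07571998 -2.13734586]
```

View pics/z4.png

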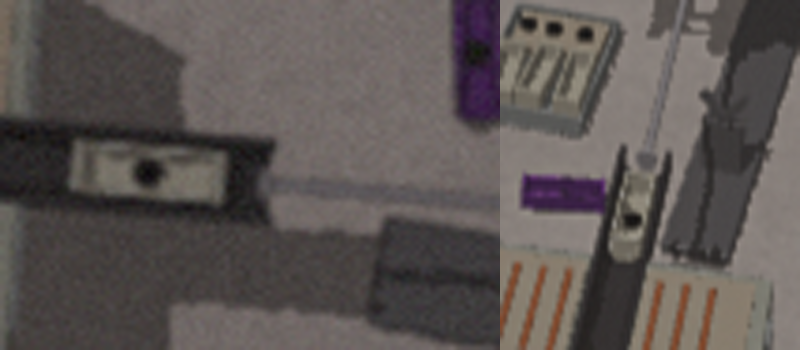

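View pics/w4.png

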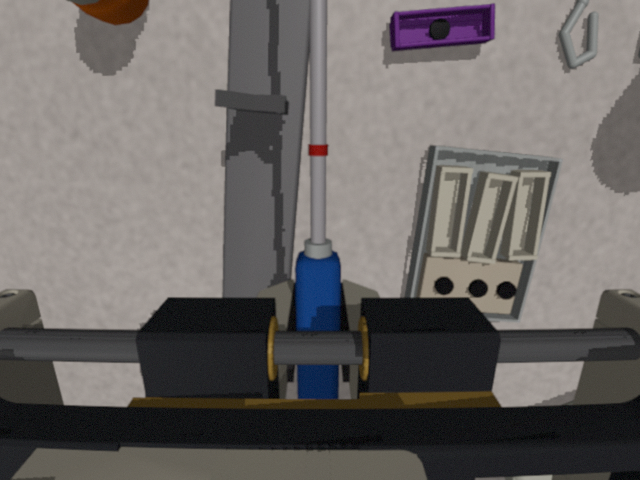

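Request:
step_arm(steps=[[0.0008,0.01,0,0,0,0],[0.0008,0.01,0,0,0,0],[0.0007,0.008,0,0,0,0],[0.0007,0.01,0,0,0,0],[0.0007,0.01,0,0,0,0],[0.0007,0.01,0,0,0,0],[0.0007,0.01,0,0,0,0],[0.0007,0.01,0,0,0,0],[0.0007,0.01,0,0,0,0],[0.0007,0.01,0,0,0,0],[0.0007,0.01,0,0,0,0],[0.0007,0.01,0,0,0,0],[0.0007,0.01,0,0,0,0],[0.0004,0.006,0,0,0,0],[0.0002,0.003,0,0,0,0],[0,0,0,0,0,0],[0,0,0,0,0,0]])

```text
t: 8.78
tcp_pos: [0.4953, -0.1169, 0.1102]
ee_rot: [[-0.067, -0.0, 0.998], [-0.998, -0.0, -0.067], [0.0, -1.0, 0.0]]
contact_force: [0.0, 0.5, -0.5]
width: 0.0176
```

```bash
python3 look.py 5
python3 - <<'E'
from h import *
t=cv2.imread('pics/t5.png')[230:300,250:370]
cv2.imwrite('pics/z5.png',cv2.convertScaleAbs(cv2.resize(t,(720,420),interpolation=cv2.INTER_CUBIC),alpha=1.4))
E
```

```text
8.775 [ 0.49529385 -0.11690498  0.11022111] [ 9.97782932e-01 -6.65523826e-02  1.08814761e-05] [ 0.02234276  0.51290239 -0.54736265]
```

View pics/z5.png

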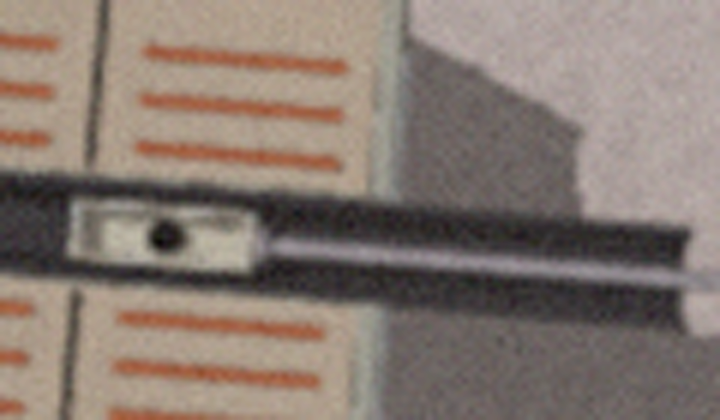

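View pics/w5.png

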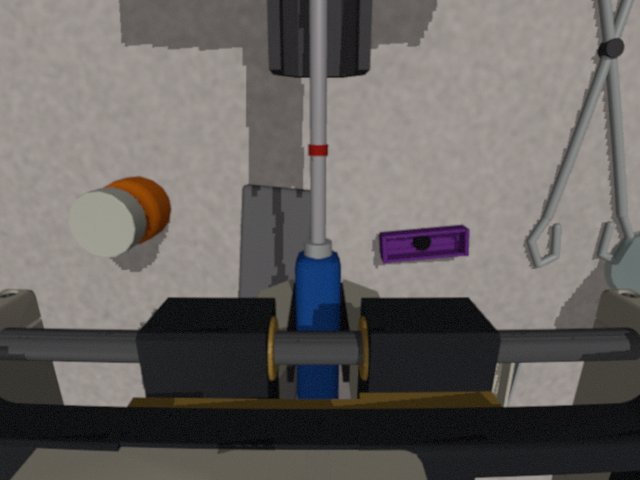

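Run:
```python
from h import *
T=cam('top');f=lambda a:np.array(a)/6+[250,230]
P=plane(T,[f((68,230)),f((257,242))],.121);print('boat',P,P.mean(0),P[0]-P[1])
L=plane(T,[f((102,10)),f((90,160)),f((77,295)),f((66,410))],.123);print('line',L)
k=np.polyfit(L[:,0],L[:,1],1);print('line y at boat x',np.polyval(k,P.mean(0)[0]+.0018))
s=dict(np.load('w5.npz'));W=cam('wrist',s)
a=plane(W,[(318,149.5)],.1215);print('band',a)
for z in(.105,.119,.123):print(z,plane(W,[(275,71),(340,74.5),(366,71)],z))
```

```text
boat [[0.51446275 0.18180583 0.121     ]
 [0.5112991  0.11951618 0.121     ]] [0.51288092 0.150661   0.121     ] [0.00316365 0.06228964 0.        ]
line [[0.58767493 0.17247281 0.123     ]
 [0.53751269 0.17500493 0.123     ]
 [0.49300352 0.17798189 0.123     ]
 [0.45555263 0.18047057 0.123     ]]
line y at boat x 0.17671138674097606
band [[ 0.50073552 -0.04711178  0.1215    ]]
0.105 [[ 0.48628915 -0.01774818  0.105     ]
 [ 0.51087937 -0.02066245  0.105     ]
 [ 0.52081503 -0.0200325   0.105     ]]
0.119 [[ 0.4876711  -0.01969703  0.119     ]
 [ 0.51000019 -0.02234333  0.119     ]
 [ 0.51902224 -0.0217713   0.119     ]]
0.123 [[ 0.48806594 -0.02025384  0.123     ]
 [ 0.50974899 -0.02282358  0.123     ]
 [ 0.51851001 -0.0222681   0.123     ]]
```

Request:
step_arm(steps=[[0.0006,0.008,0,0,0,0],[0.0005,0.007,0,0,0,0],[0.0003,0.005,0,0,0,0],[0.0002,0.003,0,0,0,0],[0.0001,0.0025,0,0,0,0],[0,0,0,0,0,0],[0,0,0,0,0,0],[0,0,0,0,0,0]])

```text
t: 9.93
tcp_pos: [0.497, -0.0912, 0.1102]
ee_rot: [[-0.066, 0.0, 0.998], [-0.998, -0.0, -0.066], [0.0, -1.0, 0.0]]
contact_force: [-0.4, -0.8, -0.4]
width: 0.0181
```

```bash
python3 look.py 6
python3 - <<'E'
from h import *
t=cv2.imread('pics/t6.png')[230:300,230:350]
s=cv2.imread('pics/s6.png')[230:310,290:390]
cv2.imwrite('pics/z6.png',cv2.convertScaleAbs(cv2.resize(t,(720,420),interpolation=cv2.INTER_CUBIC),alpha=1.4))
cv2.imwrite('pics/zs6.png',cv2.convertScaleAbs(cv2.resize(s,(700,560),interpolation=cv2.INTER_CUBIC),alpha=1.4))
E
```

```text
9.925 [ 0.49699935 -0.09124073  0.11022986] [ 9.97795701e-01 -6.63606710e-02  7.98410168e-06] [-0.36472989 -0.78479929 -0.38206883]
```

View pics/z6.png

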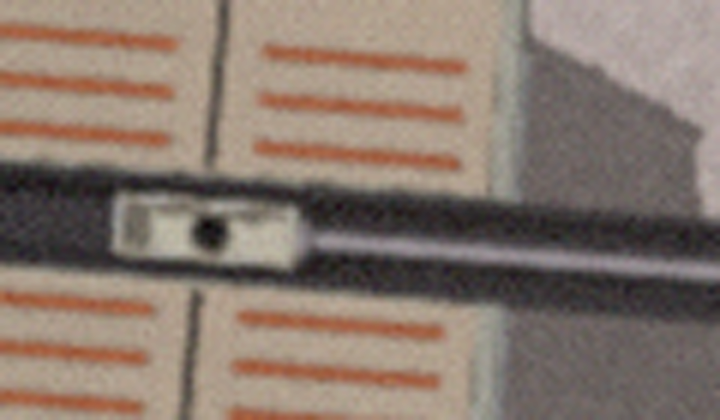

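View pics/zs6.png

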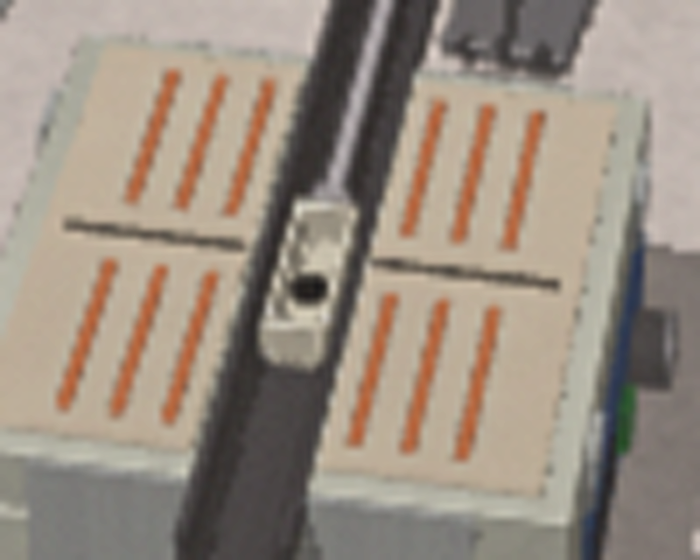

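View pics/w6.png

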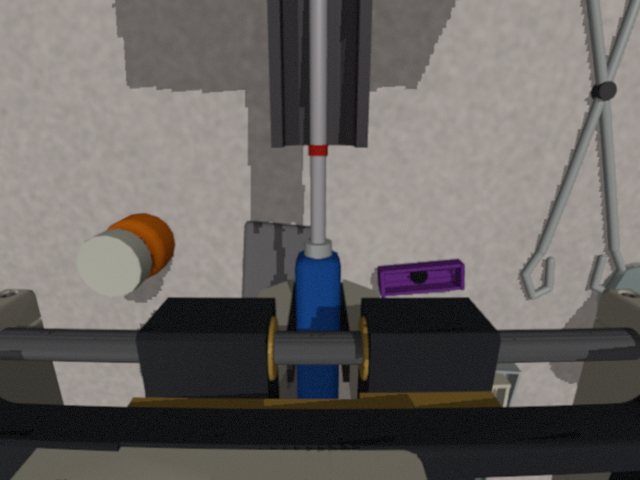

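Run:
```python
from h import *
T=cam('top');S=cam('side');f=lambda a:np.array(a)/6+[230,230];g=lambda a:np.array(a)/7+[290,230]
P=plane(T,[f((113,228)),f((301,238))],.121);print('boat',P.mean(0),P[0]-P[1])
L=plane(T,[f((223,10)),f((209,162)),f((197,295)),f((186,415))],.123);k=np.polyfit(L[:,0],L[:,1],1);print('line y',np.polyval(k,P.mean(0)[0]))
Q=plane(S,[g((327,199)),g((288,333))],.121);print('side boat',Q,Q.mean(0))
M=plane(S,[g((65,223)),g((242,245)),g((374,262)),g((558,286))],.123);k=np.polyfit(M[:,0],M[:,1],1);print('line',np.polyval(k,Q.mean(0)[0]),M)
s=dict(np.load('w6.npz'));W=cam('wrist',s);print(plane(W,[(318,150.5)],.1215),plane(W,[(275,146),(366,146)],.123))
```

```text
boat [0.51355233 0.17552963 0.121     ] [0.0025044  0.06195323 0.        ]
line y 0.17673182508248872
side boat [[0.51349409 0.14872728 0.121     ]
 [0.51850944 0.21284235 0.121     ]] [0.51600176 0.18078481 0.121     ]
line 0.17794037502773796 [[0.59367051 0.17215278 0.123     ]
 [0.5371934  0.1761729  0.123     ]
 [0.49551765 0.17940742 0.123     ]
 [0.43811527 0.18399107 0.123     ]]
[[ 0.50240432 -0.02179756  0.1215    ]] [[ 0.48739693 -0.01913354  0.123     ]
 [ 0.51939029 -0.02124369  0.123     ]]
```

Request:
step_arm(steps=[[-0.0002,-0.003,0,0,0,0],[-0.0005,-0.007,0,0,0,0],[-0.0009,-0.0125,0,0,0,0],[-0.001,-0.015,0,0,0,0],[-0.001,-0.015,0,0,0,0],[-0.001,-0.015,0,0,0,0],[-0.001,-0.015,0,0,0,0],[-0.001,-0.015,0,0,0,0],[-0.001,-0.015,0,0,0,0],[-0.0011,-0.015,0,0,0,0],[-0.0011,-0.015,0,0,0,0],[-0.0011,-0.015,0,0,0,0],[-0.0011,-0.015,0,0,0,0],[-0.0011,-0.015,0,0,0,0],[-0.001,-0.015,0,0,0,0],[-0.001,-0.01,0,0,0,0],[0,0,0,0,0,0],[0,0,0,0,0,0]])

```text
t: 12.32
tcp_pos: [0.4821, -0.3029, 0.1102]
ee_rot: [[-0.065, 0.0, 0.998], [-0.998, 0.001, -0.065], [-0.001, -1.0, 0.0]]
contact_force: [0.1, 0.9, -1.2]
width: 0.0179
```

```bash
python3 look.py 7
```

```text
12.325 [ 0.4820724  -0.30286639  0.11021019] [ 9.97855410e-01 -6.54567078e-02  2.27543581e-05] [ 0.08775766  0.92773721 -1.15871589]
```

View pics/m7.png

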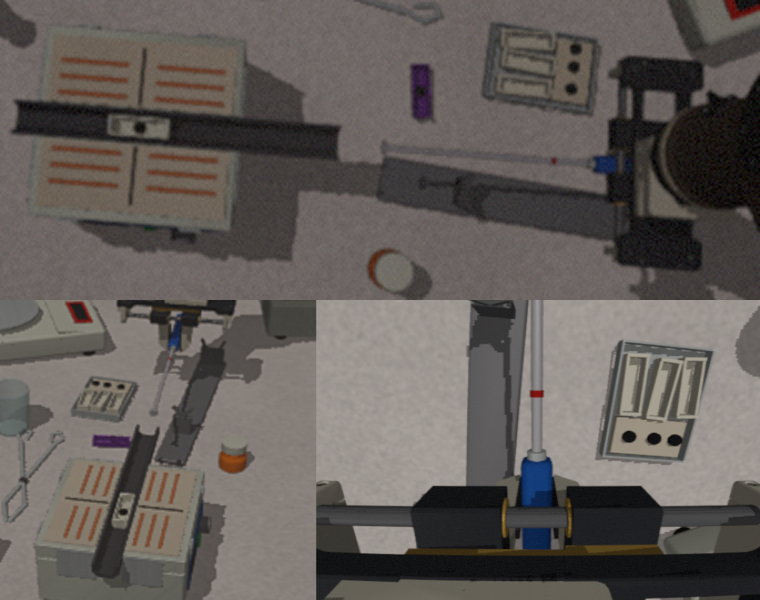

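Request:
step_arm(steps=[[-0.0005,-0.008,0.009,0,0,0],[-0.0005,-0.008,0.008,0,0,0],[-0.0095,-0.0076,0,0,0,-0.018],[-0.01,0,0,0,0,-0.018],[-0.01,0,0,0,0,-0.018],[-0.01,0,0,0,0,-0.018],[-0.0095,0,0,0,0,-0.0165],[0,0,0,0,0,0],[0,0,0,0,0,0]])

```text
t: 13.6
tcp_pos: [0.4323, -0.3271, 0.1274]
ee_rot: [[-0.154, 0.001, 0.988], [-0.988, -0.0, -0.154], [0.0, -1.0, 0.001]]
contact_force: [-0.0, -0.3, -1.3]
width: 0.0179
```

```bash
python3 look.py 8
```

```text
13.6 [ 0.43231285 -0.32709749  0.12738304] [ 9.88124692e-01 -1.53652963e-01  5.99690674e-04] [-0.0459555  -0.2769645  -1.29672947]
```

View pics/w8.png

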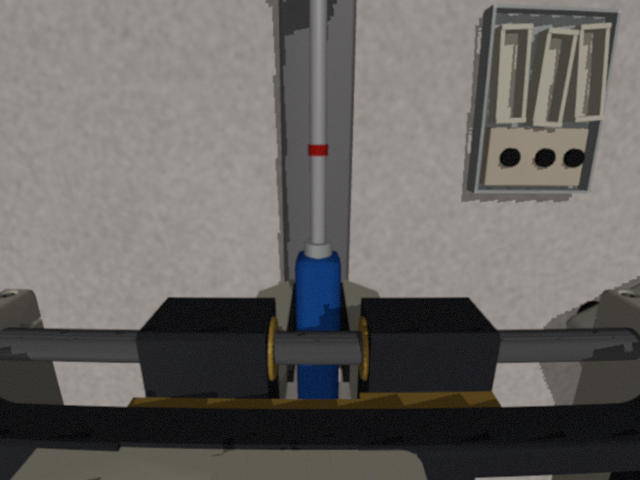

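View pics/m8.png

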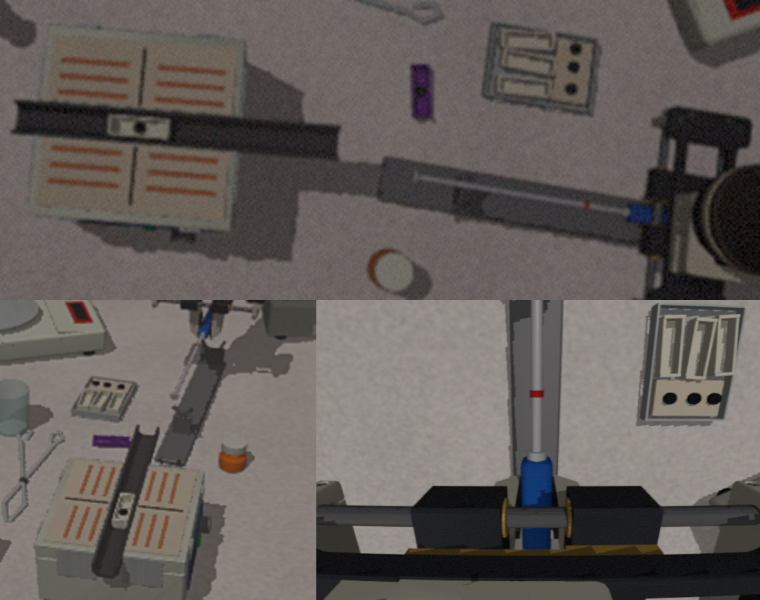

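Request:
step_arm(steps=[[-0.0005,0.0005,-0.02,0,0,0],[0,0,-0.02,0,0,0],[0,0,-0.015,0,0,0],[0,0,-0.01,0,0,0],[0,0,-0.008,0,0,0],[0,0,-0.005,0,0,0],[0,0,-0.002,0,0,0],[0,0,0,0,0,0],[0,0,0,0,0,0]])

```text
t: 14.88
tcp_pos: [0.4316, -0.3267, 0.0475]
ee_rot: [[-0.154, 0.0, 0.988], [-0.988, -0.0, -0.154], [0.0, -1.0, 0.0]]
contact_force: [-0.2, -0.7, -0.9]
width: 0.0176
```

```bash
python3 look.py 9
```

```text
14.875 [ 0.43158994 -0.32672853  0.04750074] [ 9.88081320e-01 -1.53932160e-01  4.42868278e-04] [-0.18842725 -0.72051411 -0.85661709]
```

View pics/w9.png

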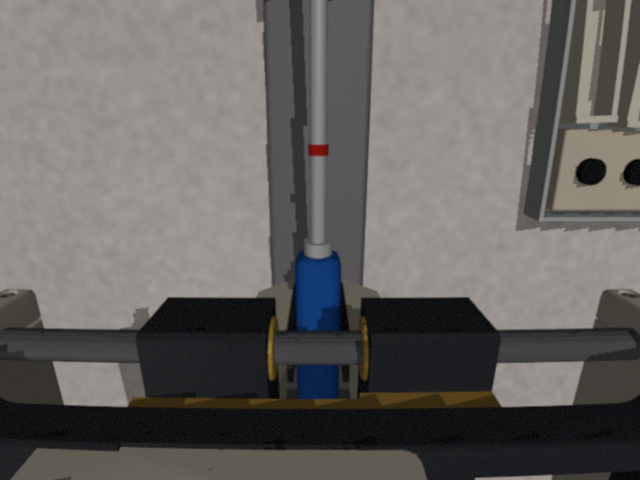

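Back at the pick-up pose with no contact force; release, then rise.

Request:
step_arm(steps=[[0,0,0,0,0,0],[0,0,0,0,0,0],[0,0,0,0,0,0],[0,0,0,0,0,0],[0,0,0,0,0,0],[0,0,0,0,0,0],[0,0,0,0,0,0],[0,0,0.01,0,0,0],[0,0,0.02,0,0,0],[0,0,0.04,0,0,0],[0,0,0.04,0,0,0],[0,0,0.04,0,0,0],[0,0,0.04,0,0,0],[0,0,0,0,0,0],[0,0,0,0,0,0]], gripper=1)

```text
t: 16.9
tcp_pos: [0.4311, -0.3265, 0.2372]
ee_rot: [[-0.154, -0.0, 0.988], [-0.988, -0.0, -0.154], [0.0, -1.0, -0.0]]
contact_force: [0.4, 0.0, -0.7]
width: 0.092
```

```bash
python3 look.py 10;python3 - <<'E'
from h import *
s=dict(np.load('w10.npz'));C=cam('wrist',s);im=cv2.imread('pics/w10.png');hsv=cv2.cvtColor(im,cv2.COLOR_BGR2HSV)
b=cv2.inRange(hsv,(105,110,50),(130,255,255));v,u=np.nonzero(b[160:320,290:350]);B=np.c_[u+290,v+160.]
P=plane(C,B,.064);c=P.mean(0);d=np.linalg.svd(P[:,:2]-c[:2],full_matrices=False)[2][0];d*=np.sign(d[1])
t=(P[:,:2]-c[:2])@d;print('mid',c[:2]+d*(t.max()+t.min())/2,'len',np.ptp(t),'yaw',np.degrees(np.arctan2(d[1],d[0])))
T=cam('top');a=cv2.imread('pics/t10.png')[205:340,195:375];z=cv2.imread('pics/s10.png')[140:250,330:420]
cv2.imwrite('pics/z10.png',np.hstack([cv2.resize(a,(480,360)),cv2.resize(z,(295,360))]))
E
```

```text
16.9 [ 0.43109651 -0.32647797  0.23721111] [ 9.88072248e-01 -1.53990992e-01 -8.78283605e-05] [ 0.41153874  0.04311413 -0.65674053]
mid [ 0.42755444 -0.35489979] len 0.11851428371721053 yaw 80.95411900100379
```

View pics/w10.png

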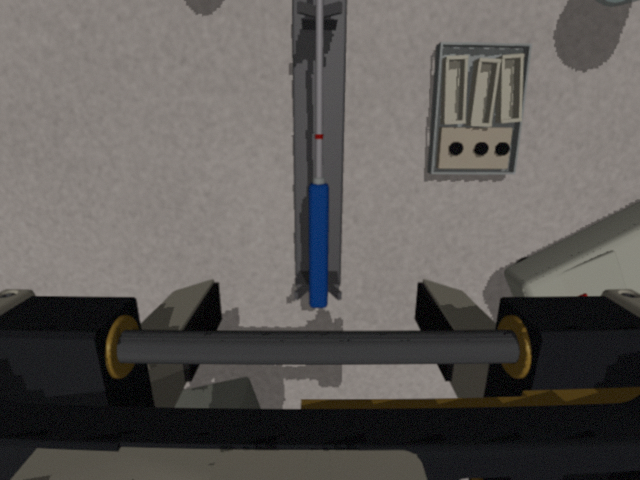

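View pics/z10.png

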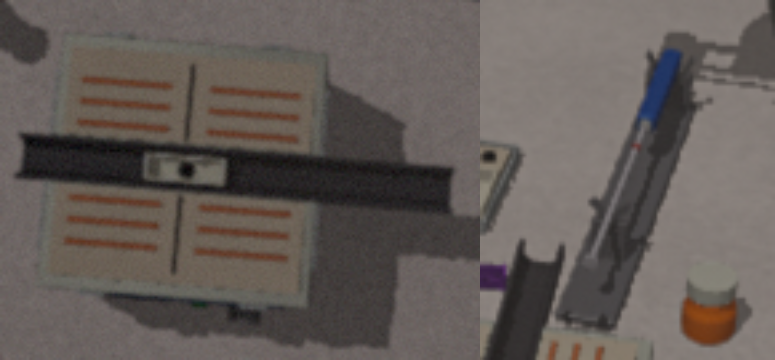

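```bash
python3 -c "
from rig import manip
print(manip.job_done())"
```

```text
the job is handed in; nothing more can be done
None
```

I loaded the furnace and handed the job in at about 17 s of the 61 s allowed. I lifted the push rod off its rest, pushed the boat to the index line, drew the rod out, and laid it back in both forks. No verdict is reported, so these are my last checks:

- **Boat:** three measurements at the end of the push put its middle near the line. The top camera read about 1 mm short of it. The red band was also about 1–2 mm short of the mouth. The side camera disagreed and read about 3 mm past the line, but that estimate is less certain. All three are within the 8 mm limit. After I released the rod, the boat was still upright and across the line.
- **Rod:** the wrist camera found the handle within about 1 mm and 0.1° of where it first lay, with the tip the same way round. I released it at the same height I gripped it. That height and the pictures are my only evidence that it is seated.
- **Everything else:** the fingers stayed on the handle throughout, about 70 mm short of the trough mouth at closest. I saw no bystander moved in the pictures, though I did not measure each one. Contact forces in the readings stayed at about 2 N or less, and the gripper ended open and clear above the rest.

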